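# Plug in the experiment card, shut the guard and start the trainer

## Robot

A 6-joint arm with a two-finger parallel gripper is mounted at the origin on the work surface. World frame = base frame: x ahead of the robot, y to its left, z up, the work surface at z = 0. Lengths are in mm, angles in rad, forces in N, time in s.
With the tool pointing down it reaches from about 350 to 875 mm from the base axis. Payload 4.2 kg.
Tool frame: the origin (TCP) lies at the very end of the fingers, on their centre line; the grasp point (between the pads) lies arm.grip_depth behind it (arm.grip_depth is the distance from the TCP to the grasp point, in mm); z points along the fingers, y is the direction in which the jaws open and shut (so a half turn about z gives the same grasp; the last joint's range is limited). The gripper opens to 85 mm and grips with 20 to 120 N. Pads are 22 mm wide; open, the fingers measure 114 mm over their backs; the gripper's body (76 mm by 85 mm) begins 54 mm behind the grasp point. The pads swing forward as they close: fully open they stand 13 mm farther back than shut.
Start: joints at [-0.916, 0.385, 0.008, 0, -1.194, -0.259], TCP at [240.98, -576.652, 231.312] pointing down, gripper open.
Joint ranges: [-3.14, 3.14], [-1.21, 2.06], [-1.07, 1.41], [-3.16, 2.05], [-2.99, -0.16], [-3.1, 3.1]. Speed limits (rad/s): [2.79, 2.79, 3.14, 3.14, 3.14, 3.14].

## Interface

Orientations are given as a rotation vector (axis times angle).
In Python, from rig import arm, viewer gives the robot as it stands.
- The arm moves only by the shell command python3 -m handwheel 'ROWS'. ROWS is JSON, a list of rows, each an object with "linear": the shift along the tool's x, y, z in units of 25 mm (1.0 is 25 mm), a list of three; "roll": the turn about the tool's z in units of 90 degrees (1.0 is 90 degrees); "grip": the opening in per cent of the stroke, from 0 (shut) to 100 (fully open). A call has 1 to 12 rows; each row shifts and turns the pose as measured when the row begins, along the tool's axes as they then stand; what a row does not reach is not made up. A row lasts 1/8 s, in which the tool goes at most 62.5 mm and 10.7 degrees, less where a joint would pass 70% of its speed; a pose out of reach is approached as far as the arm can. A call with a number of a shift or a turn outside -1 to 1 is refused whole. A call with a gripper value outside its range is refused whole. The fingers move at their own pace and stop on an object; the grip force is fixed at half the most. Time passes only in rows, so rows that do not move let the fingers close. It gives the time, the measured TCP pose, the force and the opening at its end, in the units of the state.
- arm.get_state(): the state, without advancing time (a new reading comes with each control period).
- viewer.camera(name): name is "side" or "top" or "wrist"; returns (picture, depth): 420x560x3 uint8, red, green, blue; 420x560 float32, mm along the optical axis (not along the pixel's ray), 0 where there is no reading.
- viewer.get_calibration(name): a dict with "fx", "fy", "cx", "cy" (pixels), "rvec" (rotation vector, rad) and "tvec" (3), from world to camera coordinates, as OpenCV has them; the wrist camera has in their place "tool_from_camera" (4x4, takes a point from camera to tool coordinates, whose origin is the TCP and whose axes are the flange's). Camera axes: x right, y down, z forward; pixel columns grow to the right and rows downward; lengths in mm; the calibration is good to about 2 mm. A picture is of the moment at which its call begins: read the wrist's pose just before it. get_calibration takes no time and is no camera call.
- arm.finish_job(): hands the job in, once; it reports no verdict.
The state is a dict: "time_s": time; "q": joint angles; "dq": joint speeds; "joint_efforts": joint torques, N m; "tcp_pos": TCP position; "orientation": TCP orientation; "wrist_force": force on the tool from outside, world axes, zero at the start; "ft_torque": the same for the moment, N m; "gripper_width": finger opening in mm.
Only numpy, scipy, OpenCV 4.12 (cv2) and the standard library are available. Lean on these libraries where they do the work, as an engineer would, in place of code of your own. Each camera call takes 0.05 s, during which the arm holds its last target.

## Task

Get the power-electronics trainer running: with the fingertips, push its plug-in circuit card fully home into the slot, then push the raised clear guard gently down until it is fully shut over the card, and only then press the green button on the start/stop box all the way in and let it go. Nothing needs to be gripped or picked up: do not lift the guard farther open or draw the card out, leave the red button alone and leave the loose things on the bench and the trainer where they are.

Things in the scene. Friction and masses are not known exactly. Their poses are not given: they have to be found in the camera images.
- trainer: Fixed cream console, green top, 300 (x) x 320 (y) x 60 mm high; place and yaw vary. Origin: centre of its underside; +x runs from its front (robot's side) to its back. Deck flat at 60 mm, bare in front of the card 60 mm either side of the middle line, where two black rails 15 mm tall guide the card. Left of them knobs (16 mm) and a breadboard, right of them sockets (10 mm) and a loose heat sink
- card (a joint): Slide of the plug-in card along the trainer's x axis, in m: 0 is fully home in the connector (a stop), positive is drawn out towards the trainer's front (up to 0.08). It starts 0.025 to 0.05 out. A push of about 4 to 6 N moves it; it stays where it is left
- card_front (a point): Centre of the outer (front) face of the card's upright aluminium front panel, 104 mm wide (trainer y), 30 mm tall (4 to 34 mm above the deck), 6 mm thick; the point is 19 mm above the deck and moves with the card; home, it lies at trainer x = -66 mm. Behind it a green board, 160 x 100 mm, with parts up to 30 mm above the deck
- guard (a joint): Angle of the clear hinged guard in rad: 0 is fully shut, level, its top 40 mm above the deck (a stop); it starts raised, 1.1 to 1.4. It has a stiff hinge: it stays at any angle, and 2 to 5 N near its front edge moves it
- guard_hinge (a point): Middle of the guard's hinge axis, which runs along the trainer's y axis at trainer x = 115 mm, 40 mm above the deck. Fixed to the trainer, with the trainer's axes
- guard_edge (a point): Middle of the guard's free front edge (12 mm yellow strip), on its outer face; moves with it. The guard is a clear plate 4 mm thick, 187 long, 128 wide, its outer face passing through the hinge axis, with 38 mm skirts below it along both sides and an open front. At angle a the edge is 187*cos(a) mm in front of the hinge, 187*sin(a) mm above it
- start_top (a point): Centre of the top of the round green button, 28 mm across, pressed straight down: travel 6 mm against a spring, fully down at about 5 N. It stands on a fixed grey box 130 x 75 x 60 mm high that may be on the left or on the right of the trainer
- start (a joint): Travel of the green button in m: 0 is up, 0.006 is fully in; springs back when released
- stop_top (a point): Centre of the top of the round red button, on the same box 62 mm from the green one; to be left alone
- stop (a joint): Travel of the red button in m: 0 is up
- meter: Loose yellow handheld multimeter, 165 x 82 x 41 mm, lying on the bench on the side of the trainer where the button box is not; origin under its centre
- heatsink: Loose black finned heat sink, 45 x 36 x 28 mm, on the trainer's deck at its front right (about 113 mm right of the middle); origin under its centre
- spare_card: Loose brown spare circuit card with an aluminium front panel, 166 x 104 mm, 36 mm high, on the bench to the right; origin under its centre
- tape: Loose roll of red tape, 66 mm across, 19 mm high, on the bench at the front right; origin under its centre
- driver: Loose red-handled screwdriver, 190 mm long, lying on the bench at the front left
- tray: Loose blue divided parts tray, 120 x 170 x 35 mm, on the bench at the left; origin under its centre
- spray: Loose upright blue spray can with a white cap, 52 mm across, 150 mm high, on the bench at the far right; origin under its centre
Not all that is in view belongs to the job. There is more than one size of the spare_card; the job needs the largest.

How it is judged (in metres and radians):
On the way, in this order (a step that is already met when the one before it is completed fails the run):
1. the card is pushed home (within 3 mm) (value of joint card below 0.003 m), for 0.2 s.
2. the guard is shut (within 0.03 rad) (value of joint guard below 0.03 rad), for 0.2 s.
3. the green button is pressed in (4 mm or more) (value of joint start above 0.004 m), for 0.1 s.
At the end, for the whole second after the job is handed in: The card is within 3 mm of fully home, the guard within 0.03 rad of fully shut, both buttons are up again and everything is at rest (value of joint card below 0.003 m and value of joint guard below 0.03 rad and value of joint each of start, stop below 0.001 m and not (velocity of joint guard above 0.05 rad/s) and linear speed of each of meter, heatsink, spare_card, tape, driver, tray, spray below 0.02 m/s); the robot touches nothing.
It fails at once if the green button is pressed while the card is out or the guard is open (value of joint start above 0.002 m and (value of joint card above 0.004 m or value of joint guard above 0.05 rad)).
It fails at once if the red button is pressed (value of joint stop above 0.002 m).
It fails at once if the guard is slammed (over 3 rad/s) (velocity of joint guard below -3 rad/s).
It fails at once if the guard is lifted farther open or the card drawn farther out (value of joint guard above 1.52 rad or value of joint card above 0.065 m).
It fails at once if a loose bystander is moved more than 20 mm or lifted (distance of any of meter, heatsink, spare_card, tape, driver, tray, spray from where it was at the start of the episode above 0.02 m).
It also fails if it takes over 59 s, if anything falls off the work surface, if the arm or the gripper's body presses on something with over 40 N, if the wrist force passes 120 N, or if a joint passes its speed limit or range.

## Working session

There is one attempt and no reset: what is moved stays moved. The work goes in short steps, Python scripts to look and compute and a shell command to move; the robot and the scene stay as the last step left them, time stands still between calls to the robot, and variables do not carry over. Pictures are saved under pics/ and viewed, and the job is handed in when it is done.

```bash
ls; mkdir -p pics
cat > h.py <<'E'
import numpy as np, cv2
from rig import arm, viewer
def cap(name,tag):
    s=arm.get_state(); p,d=viewer.camera(name); np.savez(f'pics/{tag}.npz',p=p,d=d,pos=s['tcp_pos'],ori=s['orientation'])
    cv2.imwrite(f'pics/{tag}.png',cv2.cvtColor(p,cv2.COLOR_RGB2BGR)); return p,d
def world(name,tag,u,v,z=None):
    D=np.load(f'pics/{tag}.npz'); c=viewer.get_calibration(name); dd=D['d'][int(v),int(u)]
    r=np.array([(u-c['cx'])/c['fx'],(v-c['cy'])/c['fy'],1.])
    if name=='wrist':
        T=np.array(c['tool_from_camera']); R=cv2.Rodrigues(np.array(D['ori'],float))[0]
        o=R@T[:3,3]+D['pos']; w=R@T[:3,:3]@r
    else:
        R=cv2.Rodrigues(np.array(c['rvec'],float))[0]; o=-R.T@np.array(c['tvec']); w=R.T@r
    if z is not None: dd=(z-o[2])/w[2]
    return o+w*dd
E
python3 - <<'E'
from h import *
s=arm.get_state(); print(s, arm.grip_depth)
for n in('top','side','wrist'): cap(n,n+'0')
for n in('top','side','wrist'): print(n,viewer.get_calibration(n))
E
```

```text
pics
{'time_s': 0.0, 'q': array([-9.16365242e-01,  3.85546842e-01,  6.62983450e-03, -5.07954479e-04,
       -1.19401579e+00, -2.58575247e-01]), 'dq': array([-8.75058749e-04,  1.89519987e-04, -8.16105495e-05,  4.92399727e-05,
        4.47978175e-05, -1.72766597e-03]), 'joint_efforts': array([-6.84241277e-04, -3.92288911e+01,  1.88399166e+01,  4.18614998e+00,
       -4.66918369e-03,  3.97118541e-06]), 'tcp_pos': array([ 240.77587442, -576.12124001,  230.22769896]), 'orientation': array([ 0.61736612, -3.07980484, -0.00333867]), 'wrist_force': array([ 0.57156769, -0.34832072, -0.35491234]), 'ft_torque': array([-0.00840899, -0.02920015,  0.02731134]), 'gripper_width': 85.29236086366828} 18.700000000000003
top {'fx': 504.5434782125969, 'fy': 504.5434782125969, 'cx': 278.21802694631407, 'cy': 210.03356733551635, 'rvec': array([ 2.18169817, -2.2002744 ,  0.04773949]), 'tvec': array([   5.18668158,  516.06863099, 1398.45367779])}
side {'fx': 390.00714906965857, 'fy': 390.00714906965857, 'cx': 274.34936437985897, 'cy': 210.50808995395008, 'rvec': array([ 0.29218515, -2.78520703,  1.23715955]), 'tvec': array([ 517.07796285,  143.80174994, 1239.09228417])}
wrist {'fx': 317.53321294351633, 'fy': 317.53321294351633, 'cx': 283.53614504294944, 'cy': 210.70714168113918, 'tool_from_camera': array([[ 7.14409336e-04, -9.48839784e-01, -3.15757111e-01,
         8.17512441e+01],
       [ 9.99999639e-01,  8.22925144e-04, -2.10335842e-04,
         7.14654189e-01],
       [ 4.59419481e-04, -3.15756847e-01,  9.48840030e-01,
        -1.42737206e+02],
       [ 0.00000000e+00,  0.00000000e+00,  0.00000000e+00,
         1.00000000e+00]])}
```

View pics/top0.png

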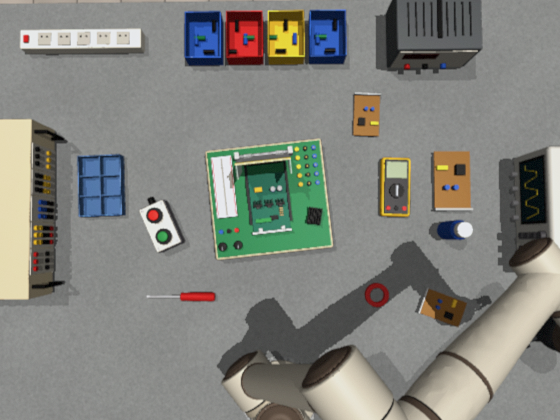

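View pics/side0.png

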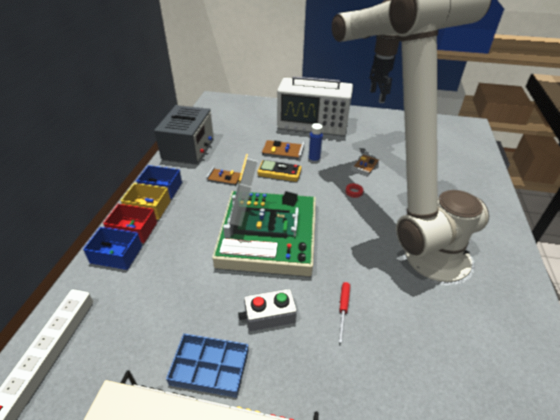

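The top view shows the trainer at about (270,198), with the card front at about (272,232). The button box is on the left, with green at (163,236) and red at (153,215). I'll enlarge these areas.

Run:
```python
from h import *
im=cv2.imread('pics/top0.png')
cv2.imwrite('pics/c1.png',cv2.resize(im[130:270,195:345],None,fx=4,fy=4,interpolation=cv2.INTER_CUBIC)[:600])
cv2.imwrite('pics/c2.png',cv2.resize(im[190:260,130:190],None,fx=8,fy=8,interpolation=cv2.INTER_CUBIC))
```

```text
(no output)
```

View pics/c1.png

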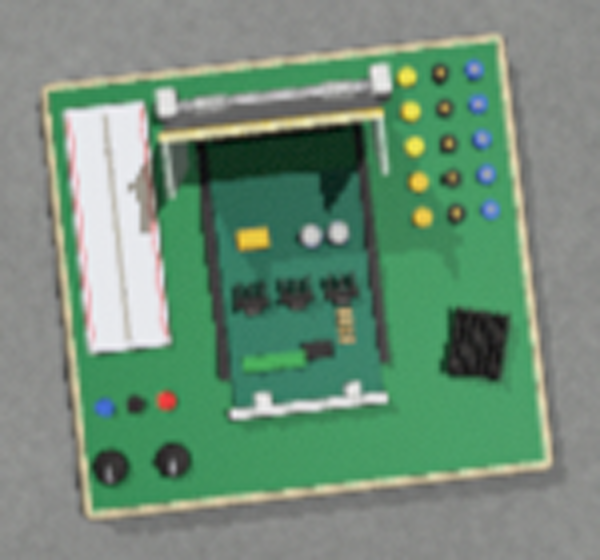

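View pics/c2.png

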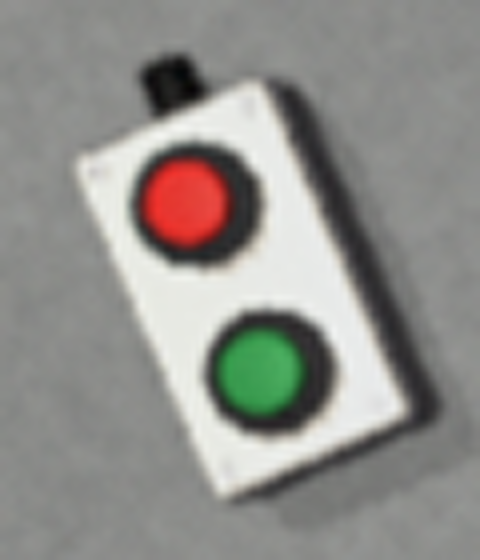

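Run:
```python
from h import *
np.set_printoptions(precision=1,suppress=True)
W=lambda u,v,z=None: world('top','top0',u,v,z)
C=np.array([W(206,152.5,60),W(320,139.5,60),W(332.75,246.75,60),W(217,259.25,60)])
BL,BR,FR,FL=C; print(C); print('w',np.linalg.norm(BL-BR),np.linalg.norm(FL-FR),'l',np.linalg.norm(BL-FL),np.linalg.norm(BR-FR))
c=C.mean(0); ax=(BL-FL+BR-FR); ay=(BL-BR+FL-FR)
y1=np.arctan2(ax[1],ax[0]); y2=np.arctan2(-ay[0],ay[1]); print('yaw',y1,y2,'c',c)
y=(y1+y2)/2; R=np.array([[np.cos(y),-np.sin(y)],[np.sin(y),np.cos(y)]])
for n,u,v,z in [('pl',252.5,233.5,94),('pr',291.75,229.5,94),('gl',235,164.25,None),('gr',290.5,157.5,None)]:
    p=W(u,v,z); print(n,p,R.T@(p-c)[:2],'depthpt',W(u,v))
for n,u,v in [('green',162.5,236.5),('red',153.1,215.25),('box',158,226)]: print(n,W(u,v))
print(W(270,250),W(300,245))
```

```text
[[ 672.4  196.    60. ]
 [ 705.  -115.    60. ]
 [ 413.4 -145.6   60. ]
 [ 382.3  166.5   60. ]]
w 312.62767811975965 313.67302473318836 l 291.59064556631256 293.2759340160116
yaw 0.10294402382123846 0.10195252607202493 c [543.3  25.5  60. ]
pl [450.6  68.4  94. ] [-87.8  52.2] depthpt [450.8  70.4  60.7]
pr [460.3 -35.   94. ] [-88.8 -51.7] depthpt [460.3 -35.1  90. ]
gl [607.4  96.2 282. ] [71.  63.8] depthpt [607.4  96.2 282. ]
gr [623.  -30.5 273.7] [ 73.5 -63.8] depthpt [623.  -30.5 273.7]
green [444.7 308.7  81.8]
red [501.4 333.7  83.3]
box [473.1 325.2  64.2]
[406.   23.5  58.9] [418.9 -57.3  65.6]
```

```bash
python3 -m handwheel '[{"linear":[0,0,0],"roll":0.1,"grip":0},{"linear":[0,0,0],"roll":0.087,"grip":0},{"linear":[0,0,0],"roll":0,"grip":0}]'
python3 - <<'E'
from h import *
s=arm.get_state();print(cv2.Rodrigues(s['orientation'])[0].round(3),s['q'],s['gripper_width'])
E
```

```text
time_s: 0.52
tcp_pos: [240.5, -575.6, 229.0]
orientation: [0.148, -3.136, -0.007]
wrist_force: [0.8, -0.4, 0.0]
gripper_width: 32.4
[[-0.996 -0.094 -0.002]
 [-0.094  0.996  0.004]
 [ 0.002  0.004 -1.   ]] [-9.16400462e-01  3.86521528e-01  5.28136589e-03 -1.01846166e-03
 -1.19398207e+00 -5.59943044e-01] 32.383531758955286
```

```bash
python3 -m handwheel '[{"linear":[-0.39,0.99,0],"roll":0.006,"grip":0},{"linear":[-0.39,0.99,0],"roll":0,"grip":0},{"linear":[-0.39,0.99,0],"roll":0,"grip":0},{"linear":[-0.39,0.99,0],"roll":0,"grip":0},{"linear":[-0.39,0.99,0],"roll":0,"grip":0},{"linear":[-0.39,0.99,0],"roll":0,"grip":0},{"linear":[-0.39,0.99,0],"roll":0,"grip":0},{"linear":[-0.39,0.99,0],"roll":0,"grip":0},{"linear":[-0.39,0.99,0],"roll":0,"grip":0},{"linear":[-0.39,0.99,0],"roll":0,"grip":0},{"linear":[-0.39,0.99,0],"roll":0,"grip":0},{"linear":[-0.39,0.99,0],"roll":0,"grip":0}]'
cat >> h.py <<'E'
C0=np.array([543.3,25.5]); YAW=.1025
def st():
    s=arm.get_state(); d=s['tcp_pos'][:2]-C0; c,n=np.cos(YAW),np.sin(YAW); R=cv2.Rodrigues(s['orientation'])[0]
    print('t',round(s['time_s'],2),'trainer xy',(c*d[0]+n*d[1]).round(1),(-n*d[0]+c*d[1]).round(1),'z',s['tcp_pos'][2].round(1),'yaw',np.arctan2(R[0,1]*-1,R[1,1]).round(4),'tilt',R[:2,2].round(4),'F',s['wrist_force'].round(1),'w',round(s['gripper_width'],1))
E
python3 -c "from h import *;st()"
```

```text
time_s: 2.02
tcp_pos: [328.7, -259.6, 228.5]
orientation: [0.176, -3.134, -0.011]
wrist_force: [0.2, -1.1, -0.0]
gripper_width: 0.2
t 2.02 trainer xy -242.6 -261.6 z 228.5 yaw 0.112 tilt [-0.003   0.0066] F [ 0.2 -1.1 -0. ] w 0.2
```

```bash
python3 -m handwheel '[{"linear":[-0.35,0.97,0],"roll":-0.006,"grip":0},{"linear":[-0.35,0.97,0],"roll":0,"grip":0},{"linear":[-0.35,0.97,0],"roll":0,"grip":0},{"linear":[-0.35,0.97,0],"roll":0,"grip":0},{"linear":[-0.35,0.97,0],"roll":0,"grip":0},{"linear":[-0.35,0.97,0],"roll":0,"grip":0},{"linear":[-0.35,0.97,0],"roll":0,"grip":0},{"linear":[-0.35,0.97,0],"roll":0,"grip":0},{"linear":[-0.35,0.97,0],"roll":0,"grip":0},{"linear":[-0.35,0.9,0],"roll":0,"grip":0},{"linear":[0,0,0],"roll":0,"grip":0}]'
python3 -c "
from h import *
st();cap('wrist','w1')"
```

```text
time_s: 3.4
tcp_pos: [383.8, 0.3, 231.0]
orientation: [-0.24, 3.131, 0.012]
wrist_force: [0.1, -1.2, 0.2]
gripper_width: -0.3
t 3.4 trainer xy -161.3 -8.8 z 231.0 yaw 0.1531 tilt [0.0004 0.0078] F [ 0.1 -1.2  0.2] w -0.3
```

View pics/w1.png

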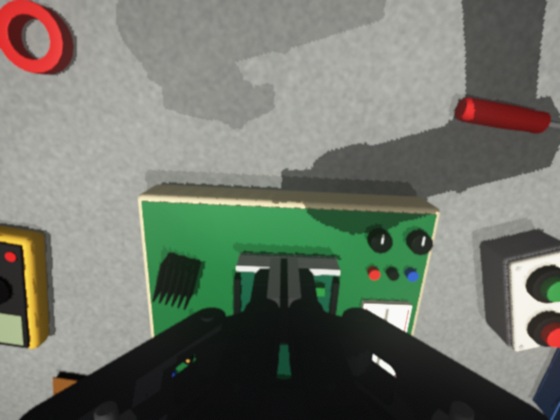

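Run:
```python
from h import *
np.set_printoptions(precision=1,suppress=True)
c,n=np.cos(YAW),np.sin(YAW);R=np.array([[c,n],[-n,c]])
for nm,u,v,z in [('FR',139,197,60),('FL',439,211,60),('prt',237,266,None),('plt',340,272,None),('pr bot',239,254,60),('green',547,288,None),('red',553,331,None)]:
    p=world('wrist','w1',u,v,z); print(nm,p,R@(p[:2]-C0), world('wrist','w1',u,v))
im=cv2.imread('pics/w1.png');cv2.imwrite('pics/c3.png',cv2.resize(im[170:330,130:450],None,fx=2.5,fy=2.5,interpolation=cv2.INTER_CUBIC))
```

```text
FR [ 413.8 -143.    60. ] [-146.1 -154.3] [ 414.4 -143.7   58.3]
FL [381.9 166.3  60. ] [-146.2  156.6] [382.4 167.5  57.9]
prt [458.1 -32.9  94.8] [-90.7 -49.4] [458.1 -32.9  94.8]
plt [468.3  79.1  59. ] [-69.1  61. ] [468.3  79.1  59. ]
pr bot [462.6 -34.9  60. ] [-86.5 -51.8] [459.  -34.4  67. ]
green [442.3 294.4  81.7] [-72.9 277.8] [442.3 294.4  81.7]
red [493.5 323.6  82. ] [-19.1 301.6] [493.5 323.6  82. ]
```

View pics/c3.png

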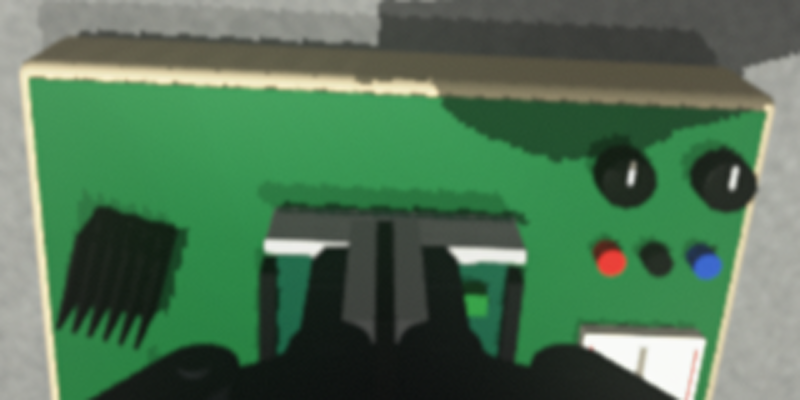

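```bash
python3 -m handwheel '[{"linear":[-0.8,0.2,0],"roll":0.034,"grip":0},{"linear":[-0.4,0.15,0.9],"roll":0,"grip":0},{"linear":[0,0,1],"roll":0,"grip":0},{"linear":[0,0,1],"roll":0,"grip":0},{"linear":[0,0,1],"roll":0,"grip":0},{"linear":[0,0,1],"roll":0,"grip":0},{"linear":[0,0,0.9],"roll":0,"grip":0},{"linear":[0,0,0],"roll":0,"grip":0}]'
python3 -c "
from h import *
st();cap('wrist','w2')"
```

```text
time_s: 4.45
tcp_pos: [411.8, 7.3, 82.9]
orientation: [-0.154, 3.136, 0.012]
wrist_force: [0.9, 0.7, 0.5]
gripper_width: 0.2
t 4.45 trainer xy -132.7 -4.7 z 82.9 yaw 0.0984 tilt [0.0013 0.0075] F [0.9 0.7 0.5] w 0.2
```

View pics/w2.png

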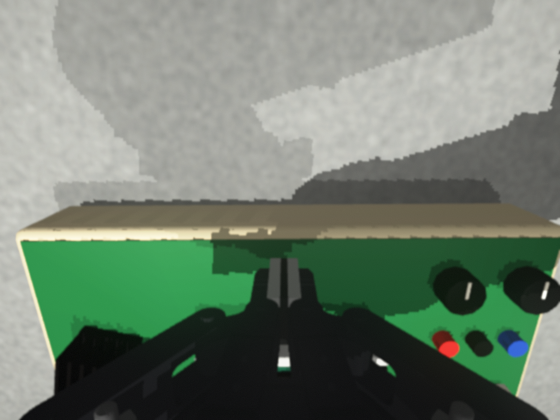

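```bash
python3 -m handwheel '[{"linear":[-0.6,0.15,0.3],"roll":0,"grip":0},{"linear":[-0.4,0,0],"roll":0,"grip":0},{"linear":[-0.3,0,0],"roll":0,"grip":0},{"linear":[-0.3,0,0],"roll":0,"grip":0},{"linear":[0,0,0],"roll":0,"grip":0}]'
python3 -c "
from h import *
st()"
```

```text
time_s: 5.12
tcp_pos: [454.2, 15.4, 78.1]
orientation: [-0.154, 3.135, 0.013]
wrist_force: [1.0, 1.0, -1.5]
gripper_width: -0.5
t 5.12 trainer xy -89.7 -0.9 z 78.1 yaw 0.0983 tilt [0.0027 0.0087] F [ 1.   1.  -1.5] w -0.5
```

```bash
python3 -c "
from h import *
for n in ('side','top'):
  cap(n,n+'3')
a=cv2.imread('pics/side3.png')[150:280,200:330];b=cv2.imread('pics/top3.png')[130:270,195:345]
cv2.imwrite('pics/c4.png',np.hstack([cv2.resize(a,(400,400),interpolation=2),cv2.resize(b,(400,400),interpolation=2)]))"
```

```text
(no output)
```

View pics/c4.png

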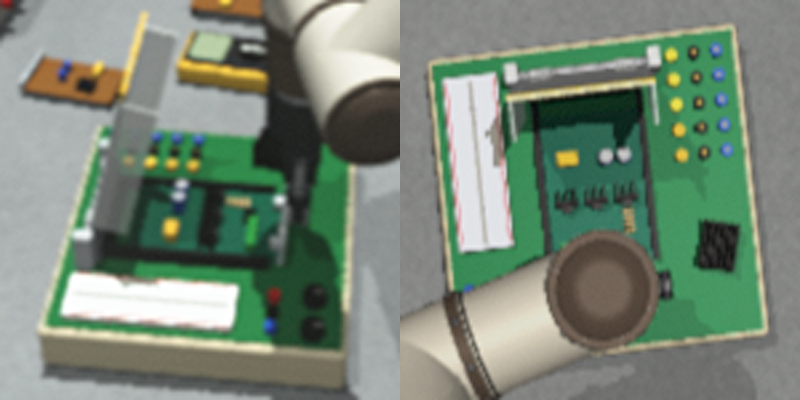

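```bash
python3 -m handwheel '[{"linear":[-0.2,0,0],"roll":0,"grip":0},{"linear":[0,0,0],"roll":0,"grip":0}]';python3 -c "
from h import *
st()"; python3 -m handwheel '[{"linear":[-0.2,0,0.1],"roll":0,"grip":0},{"linear":[0,0,0],"roll":0,"grip":0}]';python3 -c "
from h import *
st()"
```

```text
time_s: 5.48
tcp_pos: [458.4, 15.8, 78.2]
orientation: [-0.154, 3.136, 0.013]
wrist_force: [0.8, 0.0, -0.3]
gripper_width: -0.2
t 5.47 trainer xy -85.4 -1.0 z 78.2 yaw 0.0984 tilt [0.0018 0.0086] F [ 0.8  0.  -0.3] w -0.2
time_s: 5.72
tcp_pos: [463.1, 16.0, 75.5]
orientation: [-0.154, 3.137, 0.013]
wrist_force: [0.3, 0.3, -0.0]
gripper_width: -0.0
t 5.72 trainer xy -80.7 -1.2 z 75.5 yaw 0.0983 tilt [0.0008 0.0082] F [ 0.3  0.3 -0. ] w -0.0
```

```bash
python3 -m handwheel '[{"linear":[-0.2,0,0],"roll":0,"grip":0}]';python3 -m handwheel '[{"linear":[-0.2,0,0],"roll":0,"grip":0}]';python3 -c "
from h import *
st();
cap('wrist','w4');cap('side','s4')
a=cv2.imread('pics/side4.png') if 0 else cv2.imread('pics/s4.png')[150:280,200:330];b=cv2.imread('pics/w4.png')[200:340,200:360]
cv2.imwrite('pics/c5.png',np.hstack([cv2.resize(a,(400,400),interpolation=2),cv2.resize(b,(400,400),interpolation=2)]))"
```

```text
time_s: 5.85
tcp_pos: [467.3, 16.3, 75.3]
orientation: [0.154, -3.137, -0.012]
wrist_force: [-5.0, 0.8, 2.4]
gripper_width: -0.2
time_s: 5.98
tcp_pos: [469.2, 16.1, 74.8]
orientation: [0.152, -3.129, -0.01]
wrist_force: [-14.4, 2.0, 8.8]
gripper_width: 0.4
t 5.97 trainer xy -74.7 -1.8 z 74.8 yaw 0.097 tilt [-0.0092  0.0061] F [-14.4   2.    8.8] w 0.4
```

View pics/c5.png

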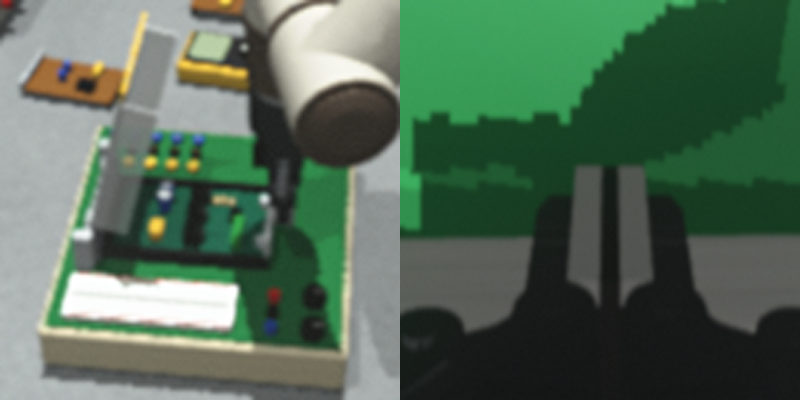

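```bash
python3 -m handwheel '[{"linear":[-0.2,0,0],"roll":0,"grip":0},{"linear":[-0.2,0,0],"roll":0,"grip":0}]';python3 -c "
from h import *
st()"; python3 -m handwheel '[{"linear":[-0.1,0,0],"roll":0,"grip":0},{"linear":[0,0,0],"roll":0,"grip":0}]';python3 -c "
from h import *
st()"
```

```text
time_s: 6.32
tcp_pos: [469.0, 14.7, 72.9]
orientation: [0.146, -3.106, -0.004]
wrist_force: [-14.3, 2.2, 10.4]
gripper_width: 0.2
t 6.33 trainer xy -75.1 -3.2 z 72.9 yaw 0.094 tilt [-0.0325  0.0012] F [-14.3   2.2  10.4] w 0.2
time_s: 6.58
tcp_pos: [468.6, 14.3, 72.4]
orientation: [0.145, -3.099, -0.003]
wrist_force: [-1.6, 0.6, 0.8]
gripper_width: 0.3
t 6.58 trainer xy -75.5 -3.5 z 72.4 yaw 0.0934 tilt [-0.0394 -0.0002] F [-1.6  0.6  0.8] w 0.3
```

```bash
python3 -m handwheel '[{"linear":[0.8,0,0],"roll":0,"grip":0},{"linear":[0.6,0,-0.3],"roll":0,"grip":0},{"linear":[0,0,-1],"roll":0,"grip":0},{"linear":[0,0,-1],"roll":0,"grip":0},{"linear":[0,0,-1],"roll":0,"grip":0},{"linear":[0,0,-1],"roll":0,"grip":0},{"linear":[0,0,-1],"roll":0,"grip":0},{"linear":[0,0,-1],"roll":0,"grip":0},{"linear":[0,0,-1],"roll":0,"grip":0},{"linear":[0,0,-1],"roll":0,"grip":0},{"linear":[0,0,-1],"roll":0,"grip":0},{"linear":[0,0,0],"roll":0,"grip":0}]';python3 -c "
from h import *
st();cap('wrist','w5')"
```

```text
time_s: 8.07
tcp_pos: [451.5, 13.2, 325.4]
orientation: [-0.154, 3.132, 0.013]
wrist_force: [0.5, -0.1, -0.1]
gripper_width: -0.0
t 8.07 trainer xy -92.6 -2.8 z 325.4 yaw 0.0982 tilt [0.0057 0.0088] F [ 0.5 -0.1 -0.1] w -0.0
```

View pics/w5.png

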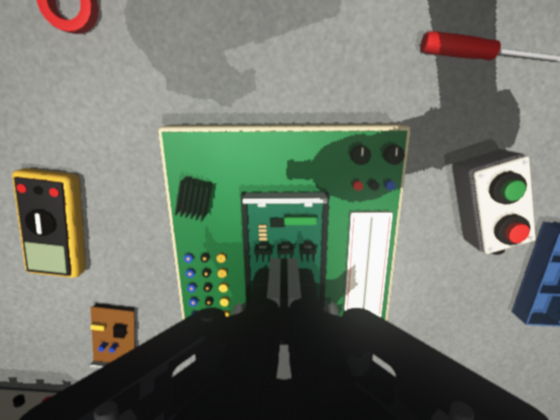

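Run:
```python
from h import *
np.set_printoptions(precision=1,suppress=True)
c,n=np.cos(YAW),np.sin(YAW);R=np.array([[c,n],[-n,c]])
for nm,u,v,z in [('FR',160,129,60),('FL',409,127,60),('pr',246,199,94),('pl',326,199,94),('green',512,190,None),('red',515,233,None)]:
    p=world('wrist','w5',u,v,z); print(nm,p,R@(p[:2]-C0), world('wrist','w5',u,v))
im=cv2.imread('pics/w5.png');cv2.imwrite('pics/c6.png',np.hstack([cv2.resize(im[180:220,230:340],None,fx=4,fy=4,interpolation=2),cv2.resize(im[170:210,490:540],None,fx=4,fy=4,interpolation=2)]))
```

```text
FR [ 414.7 -142.2   60. ] [-145.  -153.6] [ 414.9 -142.6   58.8]
FL [381.9 166.3  60. ] [-146.2  156.6] [382.  167.3  57.6]
pr [484.6 -27.4  94. ] [-63.8 -46.6] [485.3 -27.6  91.8]
pl [475.1  70.4  94. ] [-63.2  51.6] [475.1  70.3  94.2]
green [444.2 304.8  81.9] [-70.1 288. ] [444.2 304.8  81.9]
red [501.  328.4  81.7] [-11.1 305.6] [501.  328.4  81.7]
```

View pics/c6.png

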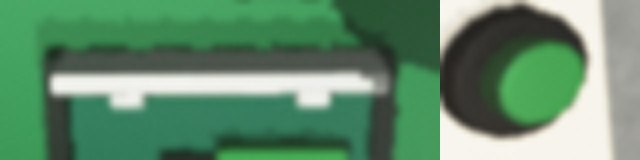

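```bash
python3 -m handwheel '[{"linear":[-1,0.05,0.1],"roll":0,"grip":0},{"linear":[-1,0,0],"roll":0,"grip":0},{"linear":[-1,0,0],"roll":0,"grip":0},{"linear":[-1,0,0],"roll":0,"grip":0},{"linear":[-1,0,0],"roll":0,"grip":0},{"linear":[-1,0,0],"roll":0,"grip":0},{"linear":[-1,0,0],"roll":0,"grip":0},{"linear":[-1,0,0],"roll":0,"grip":0},{"linear":[-0.3,0,0],"roll":0,"grip":0},{"linear":[0,0,0],"roll":0,"grip":0}]';python3 -c "
from h import *
st();cap('wrist','w6')"
```

```text
time_s: 9.38
tcp_pos: [660.8, 35.5, 310.1]
orientation: [0.153, -3.129, -0.012]
wrist_force: [-0.7, -0.0, -0.5]
gripper_width: 0.0
t 9.38 trainer xy 117.9 -2.1 z 310.1 yaw 0.0977 tilt [-0.009   0.0073] F [-0.7 -0.  -0.5] w 0.0
```

View pics/w6.png

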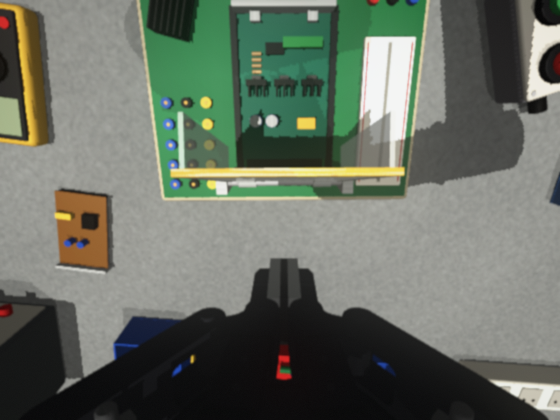

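Run:
```python
from h import *
np.set_printoptions(precision=1,suppress=True)
c,n=np.cos(YAW),np.sin(YAW);R=np.array([[c,n],[-n,c]])
for u in (180,287,395):
  for v in (171,173,176):
    p=world('wrist','w6',u,v); print(u,v,p,R@(p[:2]-C0))
```

```text
180 171 [618.5 -24.7 281.7] [ 69.7 -57.6]
180 173 [619.7 -24.7 281.5] [ 70.8 -57.8]
180 176 [621.5 -24.9 280.9] [ 72.6 -58.1]
287 171 [612.8  33.4 281.7] [70.   0.7]
287 173 [614.2  33.5 280.5] [71.3  0.7]
287 176 [617.   33.9 275.1] [74.1  0.8]
395 171 [607.1  92.4 281.5] [70.4 60. ]
395 173 [608.5  93.1 280.1] [71.8 60.6]
395 176 [646.3 174.8  68.2] [117.8 137.9]
```

```bash
python3 -m handwheel '[{"linear":[0,0.08,1],"roll":0,"grip":0},{"linear":[0,0,0.9],"roll":0,"grip":0},{"linear":[0.6,0,0],"roll":0,"grip":0},{"linear":[0.5,0,0],"roll":0,"grip":0},{"linear":[0,0,0],"roll":0,"grip":0}]';python3 -c "
from h import *
st()"
```

```text
time_s: 10.05
tcp_pos: [628.1, 34.8, 263.7]
orientation: [0.154, -3.132, -0.014]
wrist_force: [-0.0, -0.7, -0.2]
gripper_width: 0.3
t 10.05 trainer xy 85.3 0.6 z 263.7 yaw 0.0984 tilt [-0.0063  0.0084] F [-0.  -0.7 -0.2] w 0.3
```

```bash
python3 -m handwheel '[{"linear":[0.45,0,0.15],"roll":0,"grip":0},{"linear":[0.45,0,0.2],"roll":0,"grip":0},{"linear":[0.45,0,0.22],"roll":0,"grip":0}]';python3 -c "
from h import *
st()"
python3 -m handwheel '[{"linear":[0.5,0,0.26],"roll":0,"grip":0},{"linear":[0.45,0,0.3],"roll":0,"grip":0}]';python3 -c "
from h import *
st();cap('side','s7')
a=cv2.imread('pics/s7.png')[130:280,180:330];cv2.imwrite('pics/c7.png',cv2.resize(a,(600,600),interpolation=2))"
```

```text
time_s: 10.42
tcp_pos: [596.4, 31.6, 252.2]
orientation: [-0.155, 3.133, 0.014]
wrist_force: [1.4, 0.8, 1.8]
gripper_width: 0.3
t 10.43 trainer xy 53.4 0.6 z 252.2 yaw 0.0992 tilt [0.0041 0.0092] F [1.4 0.8 1.8] w 0.3
time_s: 10.68
tcp_pos: [572.1, 29.2, 238.2]
orientation: [-0.156, 3.13, 0.014]
wrist_force: [2.5, -0.2, 1.3]
gripper_width: 0.1
t 10.68 trainer xy 29.0 0.7 z 238.2 yaw 0.0994 tilt [0.0068 0.0094] F [ 2.5 -0.2  1.3] w 0.1
```

View pics/c7.png

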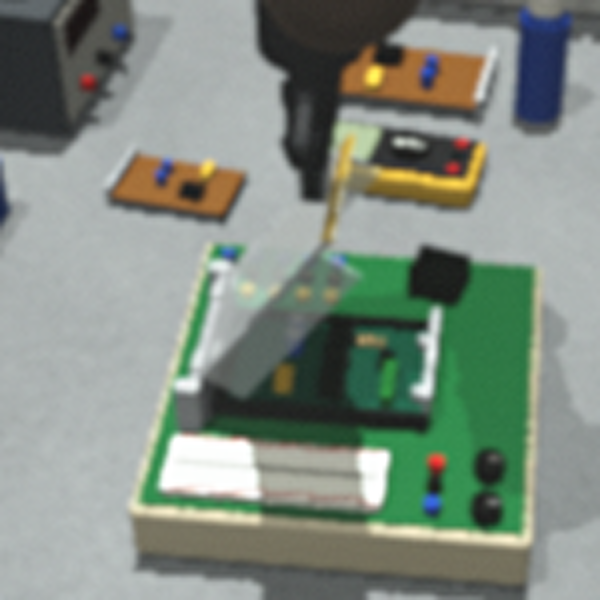

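```bash
python3 -m handwheel '[{"linear":[0.4,0,0.4],"roll":0,"grip":0},{"linear":[0.4,0,0.45],"roll":0,"grip":0},{"linear":[0.35,0,0.45],"roll":0,"grip":0},{"linear":[0.3,0,0.45],"roll":0,"grip":0}]';python3 -c "
from h import *
st()"
```

```text
time_s: 11.22
tcp_pos: [532.5, 25.4, 193.6]
orientation: [-0.156, 3.133, 0.014]
wrist_force: [-0.3, -0.5, 2.7]
gripper_width: 0.0
t 11.22 trainer xy -10.8 1.0 z 193.6 yaw 0.0995 tilt [0.0047 0.0092] F [-0.3 -0.5  2.7] w 0.0
```

```bash
python3 -m handwheel '[{"linear":[0.25,0,0.43],"roll":0,"grip":0},{"linear":[0.22,0,0.45],"roll":0,"grip":0},{"linear":[0.18,0,0.45],"roll":0,"grip":0},{"linear":[0.15,0,0.45],"roll":0,"grip":0}]';python3 -c "
from h import *
st()"; python3 -m handwheel '[{"linear":[0.1,0,0.45],"roll":0,"grip":0},{"linear":[0.05,0,0.45],"roll":0,"grip":0},{"linear":[0.02,0,0.3],"roll":0,"grip":0}]';python3 -c "
from h import *
st()"
```

```text
time_s: 11.72
tcp_pos: [510.7, 23.4, 145.9]
orientation: [-0.156, 3.134, 0.013]
wrist_force: [0.6, -0.8, 1.7]
gripper_width: 0.3
t 11.72 trainer xy -32.7 1.3 z 145.9 yaw 0.0995 tilt [0.0028 0.0085] F [ 0.6 -0.8  1.7] w 0.3
time_s: 12.1
tcp_pos: [505.2, 23.0, 112.9]
orientation: [-0.156, 3.137, 0.012]
wrist_force: [-1.0, -0.2, 0.7]
gripper_width: -0.1
t 12.1 trainer xy -38.1 1.4 z 112.9 yaw 0.0991 tilt [0.0001 0.0079] F [-1.  -0.2  0.7] w -0.1
```

```bash
python3 -m handwheel '[{"linear":[0,0,0.25],"roll":0,"grip":0},{"linear":[0,0,0.25],"roll":0,"grip":0}]';python3 -m handwheel '[{"linear":[0,0,0.15],"roll":0,"grip":0}]';python3 -m handwheel '[{"linear":[0,0,0.15],"roll":0,"grip":0}]'
```

```text
time_s: 12.35
tcp_pos: [505.1, 23.0, 99.7]
orientation: [0.156, -3.137, -0.011]
wrist_force: [-11.9, 2.4, 41.5]
gripper_width: 0.0
time_s: 12.48
tcp_pos: [505.2, 23.0, 99.7]
orientation: [0.16, -3.136, -0.009]
wrist_force: [-17.8, 4.0, 44.7]
gripper_width: -0.5
time_s: 12.6
tcp_pos: [505.2, 23.0, 99.8]
orientation: [0.162, -3.137, -0.007]
wrist_force: [-11.1, 1.2, 28.1]
gripper_width: 0.0
```

```bash
python3 -m handwheel '[{"linear":[0,0,0],"roll":0,"grip":0},{"linear":[0,0,-0.5],"roll":0,"grip":0},{"linear":[0,0,-1],"roll":0,"grip":0},{"linear":[0,0,-1],"roll":0,"grip":0},{"linear":[0,0,-1],"roll":0,"grip":0},{"linear":[0.6,0.5,-0.5],"roll":0,"grip":0},{"linear":[0,0,0],"roll":0,"grip":0}]';python3 -c "
from h import *
st();cap('wrist','w8');cap('side','s8')
a=cv2.imread('pics/s8.png')[130:280,180:330];b=cv2.imread('pics/w8.png');cv2.imwrite('pics/c8.png',np.hstack([cv2.resize(a,(400,400),interpolation=2),cv2.resize(b,(400,400),interpolation=2)]))"
```

```text
time_s: 13.48
tcp_pos: [490.9, 34.3, 205.5]
orientation: [-0.162, 3.132, 0.01]
wrist_force: [0.2, -0.3, -0.2]
gripper_width: -0.5
t 13.47 trainer xy -51.2 14.1 z 205.5 yaw 0.1032 tilt [0.0048 0.0066] F [ 0.2 -0.3 -0.2] w -0.5
```

View pics/c8.png

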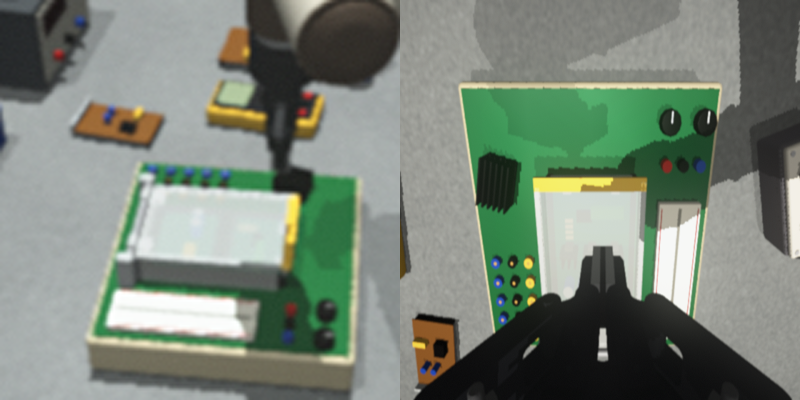

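```bash
python3 -m handwheel '[{"linear":[0.1,1,0],"roll":0,"grip":0},{"linear":[0.1,1,0],"roll":0,"grip":0},{"linear":[0.1,1,0],"roll":0,"grip":0},{"linear":[0.1,1,0],"roll":0,"grip":0},{"linear":[0.1,1,0],"roll":0,"grip":0},{"linear":[0.1,1,0],"roll":0,"grip":0},{"linear":[0.1,1,0],"roll":0,"grip":0},{"linear":[0.1,1,0],"roll":0,"grip":0},{"linear":[0.8,1,0],"roll":0,"grip":0},{"linear":[0.8,0,0],"roll":0,"grip":0},{"linear":[0,0,0],"roll":0,"grip":0}]';python3 -c "
from h import *
st();cap('wrist','w9')"
```

```text
time_s: 14.95
tcp_pos: [409.3, 256.0, 194.0]
orientation: [0.15, -3.126, 0.01]
wrist_force: [0.5, -0.2, -0.3]
gripper_width: 0.2
t 14.95 trainer xy -109.7 243.0 z 194.0 yaw 0.0962 tilt [-0.0117 -0.0068] F [ 0.5 -0.2 -0.3] w 0.2
```

View pics/w9.png

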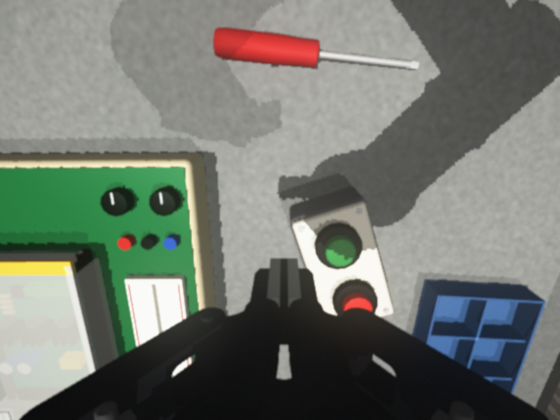

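Run:
```python
from h import *
np.set_printoptions(precision=1,suppress=True)
D=np.load('pics/w9.npz');p=D['p'].astype(int)
m=(p[...,1]>1.5*p[...,0])&(p[...,1]>50); m[:,:310]=0; m[:215]=0;m[280:]=0;m[:,370:]=0
v,u=np.nonzero(m);print(u.mean(),v.mean(),len(u),np.ptp(u),np.ptp(v))
P=np.array([world('wrist','w9',a,b) for a,b in zip(u,v)]);print(np.median(P,0),P.mean(0),np.ptp(P,axis=0))
print(world('wrist','w9',60,268),world('wrist','w9',345,240),world('wrist','w9',357,305))
im=cv2.imread('pics/w9.png');cv2.imwrite('pics/c9.png',cv2.resize(im[200:320,280:400],None,fx=5,fy=5,interpolation=2))
D=np.load('pics/top0.npz');p=D['p'].astype(int)
m=(p[...,1]>1.5*p[...,0])&(p[...,1]>50);m[:,:140]=0;m[:,190:]=0;m[:220]=0;m[255:]=0
v,u=np.nonzero(m);P=np.array([world('top','top0',a,b) for a,b in zip(u,v)]);print('top',P.mean(0),u.mean(),v.mean(),len(u))
R=cv2.Rodrigues(arm.get_state()['orientation'])[0]; print(R)
```

```text
339.82229402261714 253.0145395799677 619 29 26
[445.  309.3  82. ] [444.7 309.1  82.5] [133.4  74.1 266.7]
[473.5  74.3 100.3] [432.  311.7  82.3] [495.9 333.1  81.9]
top [445.9 309.9  80.9] 162.14705882352942 236.0686274509804 102
[[-1.  -0.1 -0. ]
 [-0.1  1.  -0. ]
 [ 0.  -0.  -1. ]]
```

View pics/c9.png

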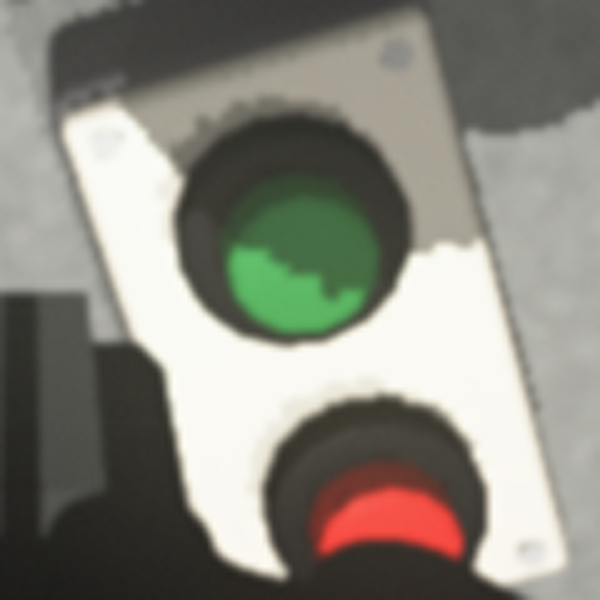

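```bash
python3 -m handwheel '[{"linear":[-0.8,0.95,0],"roll":0,"grip":0},{"linear":[-0.75,0.9,0],"roll":0,"grip":0},{"linear":[0,0,1],"roll":0,"grip":0},{"linear":[0,0,1],"roll":0,"grip":0},{"linear":[0,0,1],"roll":0,"grip":0},{"linear":[0,0,0],"roll":0,"grip":0}]';python3 -c "
from h import *
st()
R=cv2.Rodrigues(arm.get_state()['orientation'])[0];print(R.T@(np.array([445,309,82])-arm.get_state()['tcp_pos'])/25)"
```

```text
time_s: 15.75
tcp_pos: [450.9, 306.3, 113.8]
orientation: [0.142, -3.128, 0.012]
wrist_force: [-0.2, -0.3, 0.8]
gripper_width: 0.4
t 15.75 trainer xy -63.1 288.7 z 113.8 yaw 0.0906 tilt [-0.01   -0.0078] F [-0.2 -0.3  0.8] w 0.4
[0.21321883 0.13969953 1.2753392 ]
```

```bash
python3 -m handwheel '[{"linear":[0.21,0.14,0.5],"roll":0,"grip":0},{"linear":[0,0,0.5],"roll":0,"grip":0},{"linear":[0,0,0],"roll":0,"grip":0}]';python3 -c "
from h import *
st();cap('wrist','w10')
b=cv2.imread('pics/w10.png');cv2.imwrite('pics/c10.png',cv2.resize(b[180:340,200:400],None,fx=3.5,fy=3.5,interpolation=2))"
```

```text
time_s: 16.12
tcp_pos: [446.6, 310.0, 88.8]
orientation: [0.141, -3.131, 0.008]
wrist_force: [-0.9, 0.2, -0.8]
gripper_width: -0.1
t 16.12 trainer xy -67.1 292.9 z 88.8 yaw 0.0901 tilt [-0.0074 -0.0057] F [-0.9  0.2 -0.8] w -0.1
```

View pics/c10.png

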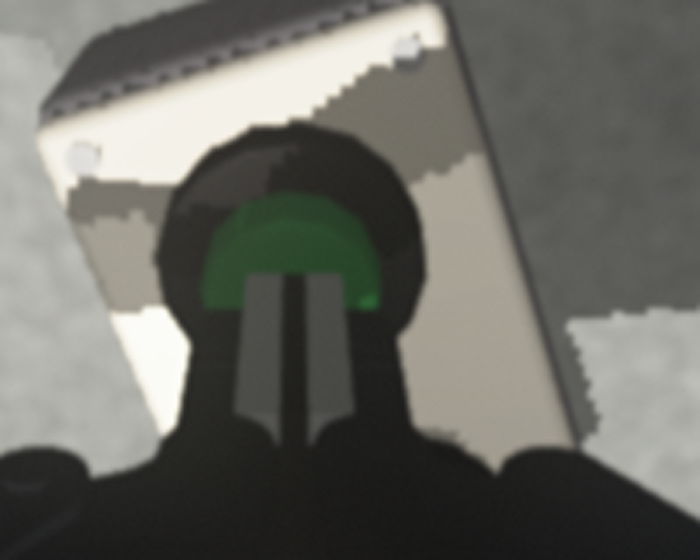

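```bash
python3 -m handwheel '[{"linear":[0,0,0.25],"roll":0,"grip":0},{"linear":[0,0,0.2],"roll":0,"grip":0}]';python3 -m handwheel '[{"linear":[0,0,0.1],"roll":0,"grip":0}]';python3 -m handwheel '[{"linear":[0,0,0.12],"roll":0,"grip":0}]'
```

```text
time_s: 16.42
tcp_pos: [447.3, 310.9, 79.0]
orientation: [0.142, -3.133, 0.005]
wrist_force: [-2.2, -0.7, 3.1]
gripper_width: -0.0
time_s: 16.55
tcp_pos: [447.3, 310.9, 76.8]
orientation: [0.143, -3.133, 0.005]
wrist_force: [-1.6, -0.5, 4.6]
gripper_width: 0.2
time_s: 16.68
tcp_pos: [447.4, 310.9, 75.7]
orientation: [0.144, -3.134, 0.006]
wrist_force: [-9.4, -2.5, 23.8]
gripper_width: -0.2
```

```bash
python3 -m handwheel '[{"linear":[0,0,0],"roll":0,"grip":0},{"linear":[0,0,0],"roll":0,"grip":0},{"linear":[0,0,-0.5],"roll":0,"grip":0},{"linear":[0,0,-1],"roll":0,"grip":0},{"linear":[0,0,-1],"roll":0,"grip":0},{"linear":[0,0,-1],"roll":0,"grip":0},{"linear":[0,0,-1],"roll":0,"grip":0},{"linear":[1,0,0],"roll":0,"grip":0},{"linear":[1,0,0],"roll":0,"grip":0},{"linear":[0,0,0],"roll":0,"grip":0},{"linear":[0,0,0],"roll":0,"grip":0}]';python3 -c "
from h import *
st();cap('wrist','w11');cap('top','t11')
b=cv2.imread('pics/w11.png');a=cv2.imread('pics/t11.png');cv2.imwrite('pics/c11.png',np.hstack([cv2.resize(b,(400,300),interpolation=2),cv2.resize(a,(400,300),interpolation=2)]))
for u,v in((60,268),):pass"
```

```text
time_s: 18.05
tcp_pos: [398.6, 307.9, 196.1]
orientation: [0.143, -3.138, -0.002]
wrist_force: [-0.1, -0.0, 0.3]
gripper_width: 0.0
t 18.05 trainer xy -115.1 295.7 z 196.1 yaw 0.0912 tilt [-0.0003  0.0015] F [-0.1 -0.   0.3] w 0.0
```

View pics/t11.png

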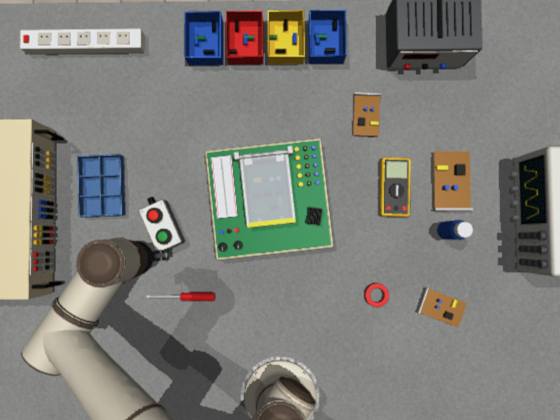

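View pics/w11.png

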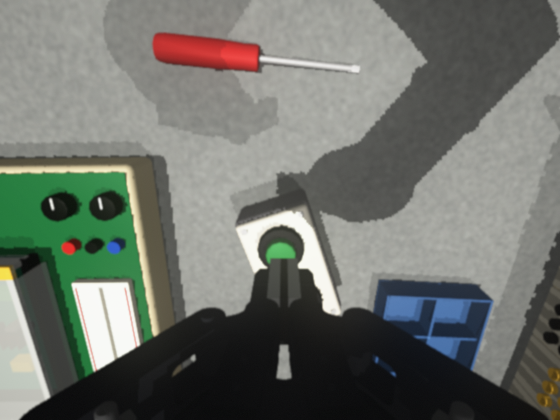

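The guard is shut over the card, and the yellow strip is at (270,223) in the top view. The panel doesn't stick out past the strip, the loose items haven't moved, and the arm is clear of everything. I'll check heights once more, then hand in.

Run:
```python
from h import *
np.set_printoptions(precision=1,suppress=True)
for u,v in((163,236),(153,215),(255,226),(270,224),(290,222)): print(world('top','t11',u,v))
print(world('wrist','w11',281,252))
arm.finish_job()
```

```text
[446.  308.1  78.7]
[502.4 335.4  77.5]
[470.2  61.5  96.9]
[475.   21.9 102.8]
[479.8 -30.5 102.9]
[440.9 310.1  81.9]
the job is handed in; nothing more can be done
```

I did the three steps in order and handed the job in at about 18 s of the 59 s allowed. No verdict was reported.

- **Card:** I pushed it until it met a firm stop. The force rose to about 14 N, well above the 4 to 6 N needed to move it. Its front then measured about 64 mm in front of the trainer's centre, against 66 mm expected when home.
- **Guard:** I swept it down slowly from behind, at well under 3 rad/s, until it stopped. Pressing it shut peaked at about 45 N on the fingertips, harder than "gently" called for. Its front edge measured 97 to 103 mm high afterwards (100 expected when shut).
- **Green button:** The spring force rose to about 5 N and the button then bottomed out about 6 mm down. I held it for two rows (about 0.25 s) and let it go. The wrist camera then put its top back at 82 mm, the same as before.

**Final checks:** The loose items looked unmoved in the last top view, and the arm was clear of everything.

**Disagreement:** In the last top view the green and red buttons read 79 and 78 mm, about 2 to 6 mm lower than the same camera showed at the start. I put this down to depth noise, because the red one was never touched and the wrist camera showed the green one fully up. I did not re-measure the card once the guard was shut. I only saw that its panel did not stick out past the guard's edge.

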